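# Seat a vial cap with the guarded bench press

### The job

Seat the cap of the vial in the bench press: with shut fingers reach down through the guard's window and press the broad flat paddle lever all the way down, keep it fully down for two seconds, then let it spring back up and withdraw. Do not touch the guard, do not press the knob lever in the other window, and leave the bottle, beaker and tray standing where they are; nothing is to be grasped or lifted.

Things in the scene. Friction and masses are not known exactly. Their poses are not given: they have to be found in the camera images.
- guard: White sheet-steel hood, fixed, 160 (x) by 230 (y) mm, level top at 120 mm, 4 mm thick. Origin: bench height, mid-width, 85 mm behind the front wall; x points away from the front wall (robot side), z up. Its top has two 70 x 70 mm windows, centred at x -30, y +50 and -50 mm, a 30 mm bar between. A lever lies under each; which is where varies. Press heads behind it (x 75 to 165 mm) are no higher.
- paddle_lever (a joint): Angle of the lever to press: 0 = up (rest), 0.30 = fully down at its stop. Spring return: about 3 N on the paddle starts it, 7 N holds it down; let go, it rises by itself. Hinge along the guard's y, 80 mm behind the paddle's middle (guard +x), 95 mm above the bench. At the back a capped amber vial, 28 mm wide, stands under this lever's ram, which follows it down.
- paddle_top (a point): Middle of the upper face of the paddle: black flat pad 36 (guard x) by 44 (guard y) mm, 8 mm thick, on a steel lever. Up: 111 mm above the bench, 9 mm below the guard's top face, within 2 mm of its window's middle, sloping 0.15 rad (front edge higher). Fully down: 87 mm above the bench, about 1 mm sideways. The point moves with the lever; its axes are the guard's while the lever is up.
- knob_lever (a joint): Angle of the other lever, which must be left alone: 0 = up, 0.30 = fully down, same spring and hinge.
- knob_top (a point): Point near the middle of the black ball knob, 18 mm in diameter, on the end of the other lever (4 mm above the ball's centre), 111 mm above the bench, under the middle of the other window. There is no vial at its ram.
- bottle: Bystander: loose white plastic bottle, 60 mm in diameter, 115 mm tall, beside the press. Origin at the centre of its underside.
- beaker: Bystander: loose glass beaker, 60 mm in diameter, 75 mm tall, beside the press. Origin at the centre of its underside.
- cap_tray: Bystander: loose grey open plastic tray, 90 by 60 by 30 mm, in front of the press, on the robot's side. Origin at the centre of its underside.

How it is judged:
By the outcome, as a careful person would: the job done as asked, in the order asked, and still so for the second after the job is handed in, with the robot touching nothing.
It also fails if it takes over 35 s, if anything falls off the work surface, if the arm or the gripper's body presses on something with over 40 N, if the wrist force passes 120 N, or if a joint passes its speed limit or range.

### The arm

A 7-joint arm with a two-finger parallel gripper is mounted at the origin on the work surface. World frame = base frame: x ahead of the robot, y to its left, z up, the work surface at z = 0. Lengths are in m, angles in rad, forces in N, time in s.
With the tool pointing down it reaches from about 0.425 to 0.875 m from the base axis. Payload 4.7 kg.
Tool frame: the origin (TCP) lies midway between the tips of the shut fingers; the grasp point (between the pads) lies ctrl.grasp_offset behind it (ctrl.grasp_offset is the distance from the TCP to the grasp point, in m); z points along the fingers, y is the line along which they close (so a half turn about z gives the same grasp; the last joint's range is limited). The gripper opens to 87 mm and grips with 3 to 60 N. Pads are 19 mm wide; open, the fingers measure 117 mm over their backs; the gripper's body (75 mm by 190 mm) begins 51 mm behind the grasp point.
Start: joints at [1.171, 0.321, -0.07, 1.45, 0.023, 1.371, -0.057], TCP at [0.261, -0.595, 0.223] pointing down, gripper open.
Joint ranges: [-2.86, 2.86], [-0.3, 2.09], [-1.38, 1.24], [0.06, 2.45], [-1.56, 4.7], [0.09, 2.05], [-2.69, 2.69]. Speed limits (rad/s): [2.57, 2.57, 3.14, 3.14, 3.14, 3.14, 3.14].

### API

Orientations are given as a rotation vector (axis times angle).
In Python, from bench import ctrl gives the robot as it stands. The module is installed in compiled form; this text tells all that it offers.
- The arm moves only by the tool jog_arm, never from a script. Its argument "moves" is one flat list of numbers, 7 for each row, row after row: the shift along the tool's x, y, z in units of 30 cm (1.0 is 30 cm), then the turn, a rotation vector about the tool's x, y, z in units of 60 degrees (1.0 is 60 degrees), then the gripper's target within -1 to 1 (fully open at 1, half-way at 0, shut at -1). In form: [x, y, z, wx, wy, wz, fingers, x, y, z, wx, wy, wz, fingers, ...]. A call has exactly 8 rows; each row is the pose to reach, as a shift and turn from the pose commanded when the call began, along the tool's axes at that moment; what a row does not reach only later rows make up. A row lasts 1/8 s, in which the tool goes at most 62.5 mm and 10.7 degrees, less where a joint would pass 70% of its speed; a pose out of reach is approached as far as the arm can. A call with a number of a shift or a turn outside -1 to 1 is refused whole. A call with a gripper value outside its range is refused whole. The fingers move at their own pace and stop on an object; "newtons" is the grip in N (left out, the last holds). Time passes only in rows, so rows that repeat a pose let the fingers close, or fill a call up. It gives the time, the measured TCP pose, the force, the opening and the grip force at its end, in the units of the state.
- ctrl.get_state(): the state, without advancing time (a new reading comes with each control period).
- ctrl.get_image(name): name is "scene" or "top" or "wrist"; returns a dict with "pixels" (420x560x3 uint8, red, green, blue), "fx", "fy", "cx", "cy" (pixels), "xyz" and "rotation" of the camera in the world; the wrist camera has in their place "tool_from_camera" (4x4, takes a point from camera to tool coordinates, whose origin is the TCP and whose axes are the flange's). Camera axes: x right, y up, looking along -z (the intrinsics and any distortion apply to the point x, -y, -z); pixel columns grow to the right and rows downward; lengths in m; the calibration is good to about 2 mm. A picture is of the moment at which its call begins: read the wrist's pose just before it. There is no depth.
- ctrl.close_job(): hands the job in; it is judged then, once.
The state is a dict: "time": time; "joint_positions": joint angles; "qd": joint speeds; "joint_torque": joint torques, N m; "position": TCP position; "tool_rot": TCP orientation; "ft_force": force on the tool from outside, world axes, zero at the start; "torque": the same for the moment, N m; "grip_width": opening from 0.0 (shut) to 1.0 (fully open); "grip_force": force on a finger pad.
Only numpy, scipy, OpenCV 4.12 (cv2) and the standard library are available. Lean on these libraries where they do the work, as an engineer would, in place of code of your own. Each camera call takes 0.05 s, during which the arm holds its last target. There are 200 camera calls.

## Working session

There is one attempt and no reset: what is moved stays moved. The work goes in short steps, Python scripts to look and compute and a tool call to move; the robot and the scene stay as the last step left them, time stands still between calls to the robot, and variables do not carry over. Pictures are saved under pics/ and viewed, at most 10 in all, crops included, and the job is handed in when it is done.

Besides the shell and the picture viewer there is one more tool, called after "Emit:" as name(argument=value, ...), one argument or row to a line, values as JSON. jog_arm: Moves the arm, as the interface text tells. Its arguments: {"type":"object","properties":{"moves":{"type":"array"},"newtons":{"type":"number"}},"required":["moves"]}

```bash
mkdir -p pics; cat > h.py <<'E'
import numpy as np, cv2
from scipy.spatial.transform import Rotation as R
from bench import ctrl
def ray(im,u,v):
    d=np.array([(u-im['cx'])/im['fx'],-(v-im['cy'])/im['fy'],-1.])
    Rm=np.array(im['rotation']); Rm=Rm if Rm.shape==(3,3) else R.from_rotvec(Rm).as_matrix()
    return np.array(im['xyz']),Rm@d
def onz(im,u,v,z):
    o,d=ray(im,u,v); return o+d*(z-o[2])/d[2]
def save(im,n): cv2.imwrite('pics/'+n,im['pixels'][:,:,::-1])
E
python3 - <<'E'
from h import *
s=ctrl.get_state(); print(s['position'],s['tool_rot'],s['ft_force'],s['time'])
for n in('top','scene'):
    im=ctrl.get_image(n); save(im,n+'.png'); print({k:v for k,v in im.items() if k!='pixels'})
E
```

```text
[ 0.26107958 -0.5946617   0.2214719 ] [-3.07280327e+00 -6.45048498e-01  7.90023834e-04] [ 0.52061757 -0.09576668 -0.21861895] 0.0
{'fx': 442.1268117441277, 'fy': 442.1268117441277, 'cx': 278.5940847500056, 'cy': 212.8637301585631, 'xyz': array([0.44963685, 0.09358051, 0.98384384]), 'rotation': array([ 0.08300377, -0.06982748, -1.56078945])}
{'fx': 403.4690550600192, 'fy': 403.4690550600192, 'cx': 280.5674529520798, 'cy': 211.13612825324728, 'xyz': array([0.89427877, 0.37952444, 0.78535868]), 'rotation': array([0.32196981, 0.63683615, 2.17312967])}
```

View pics/top.png

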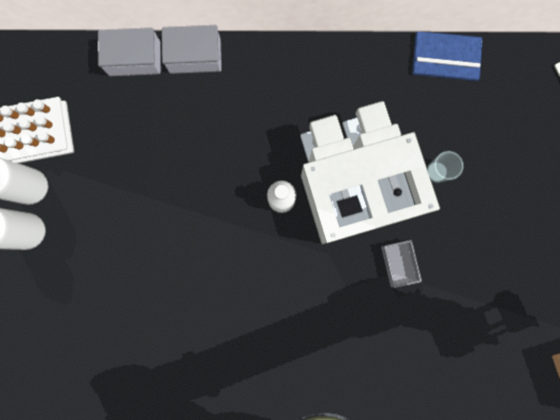

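View pics/scene.png

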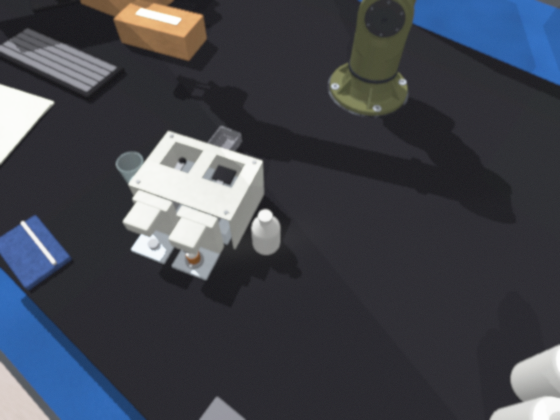

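The top view shows the guard as a tilted white rectangle. The paddle, a black rectangle at about (349,207), is in the left window, and the knob at (397,191) is in the right one. The tray is in front at (402,263), the bottle at (281,196) and the beaker at (447,166). The scene view agrees: the amber vial at (193,257) is behind the bottle-side lever.

```bash
python3 - <<'E'
from h import *
im=ctrl.get_image('top'); p=im['pixels']
c=p[90:300,250:480]; cv2.imwrite('pics/crop.png',cv2.resize(c[:,:,::-1],None,fx=3,fy=2.8,interpolation=cv2.INTER_CUBIC)[:590])
g=cv2.cvtColor(p,cv2.COLOR_RGB2GRAY)
m=(g>215).astype(np.uint8)
cs,h=cv2.findContours(m[:300,290:450].copy(),cv2.RETR_CCOMP,cv2.CHAIN_APPROX_NONE)
for k,ct in enumerate(cs):
    a=cv2.contourArea(ct)
    if a>150:
        r=cv2.minAreaRect(ct); u,v=r[0][0]+290,r[0][1]
        bx=np.array([onz(im,x+290,y,.12) for x,y in cv2.boxPoints(r)])
        print(k,h[0,k],a,(u,v),r[1:],onz(im,u,v,.12).round(4),[np.linalg.norm(bx[i]-bx[i-1]).round(4) for i in range(2)],bx[:,:2].round(3).tolist())
b=(g<25).astype(np.uint8)[190:225,325:375]
cs,_=cv2.findContours(b,cv2.RETR_EXTERNAL,cv2.CHAIN_APPROX_NONE)
for ct in cs:
    if cv2.contourArea(ct)>50:
        r=cv2.minAreaRect(ct);u,v=r[0][0]+325,r[0][1]+190
        bx=np.array([onz(im,x+325,y+190,.111) for x,y in cv2.boxPoints(r)])
        print('pad',(u,v),r,onz(im,u,v,.111),bx[:,:2].round(3).tolist())
E
```

```text
2 [11  1  3 -1] 11349.5 (365.5010299682617, 168.21395874023438) ((118.80963897705078, 117.00120544433594), 73.21735382080078) [ 0.6243 -0.07    0.12  ] [np.float64(0.2366), np.float64(0.2358)] [[0.704, 0.075], [0.775, -0.15], [0.546, -0.212], [0.478, 0.007]]
6 [ 7  5 -1  2] 1141.0 (350.53559494018555, 205.61387634277344) ((37.76161193847656, 37.28437423706055), 72.6459732055664) [ 0.5495 -0.0399  0.12  ] [np.float64(0.0742), np.float64(0.0738)] [[0.574, 0.006], [0.597, -0.064], [0.525, -0.086], [0.503, -0.016]]
7 [ 8  6 -1  2] 1311.5 (399.0168991088867, 191.26736450195312) ((37.68388366699219, 37.29404830932617), 72.34988403320312) [ 0.5787 -0.1354  0.12  ] [np.float64(0.0742), np.float64(0.0742)] [[0.603, -0.09], [0.626, -0.16], [0.555, -0.181], [0.532, -0.111]]
```

View pics/crop.png

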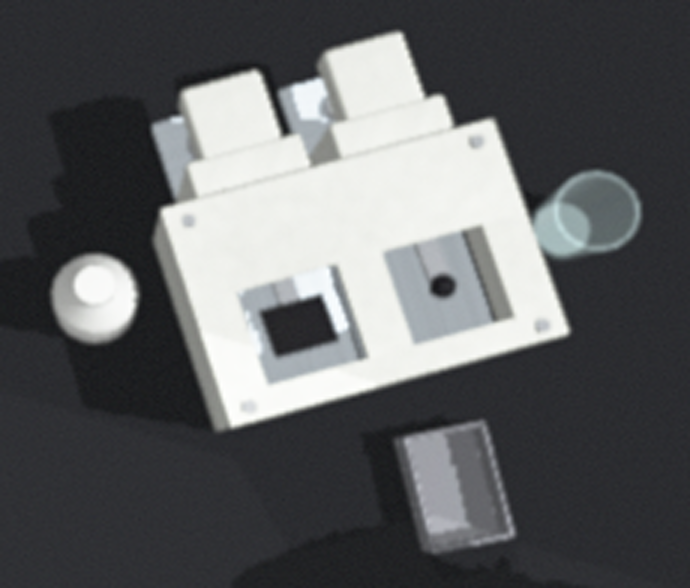

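The windows come out 74 mm square by contour and 100 mm apart, so they match the sheet. Guard yaw is about 0.297 rad, and the paddle is in the +y window.

```bash
cat >> h.py <<'E'
YAW=np.arctan2(.0292,.0955)
def goal_R(yaw=YAW):
    x=np.array([np.cos(yaw),np.sin(yaw),0]);z=np.array([0,0,-1.]);return R.from_matrix(np.stack([x,np.cross(z,x),z],1))
def rel(p):
    s=ctrl.get_state(); r=R.from_rotvec(s['tool_rot'])
    print('t',s['time'],'p',s['position'].round(4),'F',s['ft_force'].round(2),'w',s['grip_width'])
    print('shift/0.3',(r.inv().apply(np.array(p)-s['position'])/.3).round(4),'turn/60',((r.inv()*goal_R()).as_rotvec()/np.radians(60)).round(4))
E
python3 - <<'E'
from h import *
im=ctrl.get_image('top')
print(ctrl.grasp_offset, onz(im,350,206,.111))
g=cv2.cvtColor(im['pixels'],cv2.COLOR_RGB2GRAY)[195:218,333:368]
M=cv2.moments((g<60).astype(np.uint8),True);u,v=M['m10']/M['m00']+333,M['m01']/M['m00']+195
print(M['m00'],u,v,onz(im,u,v,.111))
rel([.5495,-.0399,.20])
E
```

```text
0.0187 [ 0.54975935 -0.04024988  0.111     ]
312.0 349.10897435897436 206.06089743589743 [ 0.54962338 -0.03848346  0.111     ]
t 0.2 p [ 0.2612 -0.5949  0.2219] F [-0.19 -0.71  0.25] w 1.002603904203044
shift/0.3 [ 1.6238 -1.3072  0.0743] turn/60 [-1.100e-03  1.000e-04  1.118e-01]
```

Emit:
jog_arm(
  moves=[0.06, -0.05, 0, 0, 0, 0.01, -1, 0.18, -0.15, 0, 0, 0, 0.03, -1, 0.32, -0.26, 0, 0, 0, 0.05, -1, 0.46, -0.37, 0, 0, 0, 0.07, -1, 0.6, -0.48, 0, 0, 0, 0.09, -1, 0.73, -0.59, 0, 0, 0, 0.11, -1, 0.8, -0.65, 0, 0, 0, 0.11, -1, 0.82, -0.66, 0, 0, 0, 0.11, -1],
  newtons=10,
)

```text
time: 1.2
position: [0.4079, -0.3132, 0.2227]
tool_rot: [3.105, 0.473, 0.0]
ft_force: [-0.4, 0.3, 0.5]
grip_width: 0.168
grip_force: 0.0
```

```bash
python3 -c "
from h import *
rel([.5495,-.0399,.20])"
```

```text
t 1.2 p [ 0.4079 -0.3132  0.2227] F [-0.41  0.34  0.45] w 0.16835192646476868
shift/0.3 [ 0.7217 -0.7292  0.0756] turn/60 [ 0.0003 -0.0001  0.0053]
```

Emit:
jog_arm(
  moves=[0.06, -0.06, 0, 0, 0, 0, -1, 0.18, -0.18, 0, 0, 0, 0, -1, 0.31, -0.31, 0.01, 0, 0, 0, -1, 0.44, -0.44, 0.02, 0, 0, 0, -1, 0.56, -0.57, 0.03, 0, 0, 0, -1, 0.66, -0.67, 0.04, 0, 0, 0, -1, 0.71, -0.72, 0.05, 0, 0, 0, -1, 0.72, -0.73, 0.05, 0, 0, 0, -1],
)

```text
time: 2.2
position: [0.5493, -0.0421, 0.207]
tool_rot: [-3.106, -0.469, 0.001]
ft_force: [-1.2, -0.6, -0.4]
grip_width: 0.006
grip_force: 0.0
```

```bash
python3 - <<'E'
from h import *
rel([.5495,-.0395,.16])
s=ctrl.get_state(); im=ctrl.get_image('wrist'); save(im,'w1.png')
T=im['tool_from_camera']; r=R.from_rotvec(s['tool_rot']).as_matrix()
im['rotation']=r@T[:3,:3]; im['xyz']=s['position']+r@T[:3,3]
print(T.round(3),{k:v for k,v in im.items() if k not in('pixels',)})
def proj(P):
    c=im['rotation'].T@(np.array(P)-im['xyz']); return im['cx']+im['fx']*c[0]/-c[2], im['cy']-im['fy']*c[1]/-c[2]
G=goal_R().as_matrix()
for dx in(-.035,.035):
  for dy in (-.035,.035):
    gx=np.array([np.cos(YAW),np.sin(YAW),0]);gy=np.array([-gx[1],gx[0],0])
    print('win corner',dx,dy,proj(np.array([.5495,-.0399,.12])+dx*gx+dy*gy))
print('pad',proj([.5495,-.039,.111]))
E
```

```text
t 2.2 p [ 0.5493 -0.0421  0.207 ] F [-1.19 -0.6  -0.38] w 0.0058833781326248676
shift/0.3 [ 0.0032 -0.0081  0.1568] turn/60 [-0.0005  0.0006  0.0026]
[[ 0.001  0.955  0.295  0.081]
 [ 1.    -0.001 -0.    -0.   ]
 [ 0.     0.295 -0.955 -0.162]
 [ 0.     0.     0.     1.   ]] {'fx': 371.78735549476056, 'fy': 371.78735549476056, 'cx': 278.89921921696674, 'cy': 203.4113588459535, 'tool_from_camera': array([[ 7.83155629e-04,  9.55395877e-01,  2.95327116e-01,
         8.11079712e-02],
       [ 9.99999681e-01, -7.94096461e-04, -8.28873952e-05,
        -3.85305257e-04],
       [ 1.55327942e-04,  2.95327087e-01, -9.55396194e-01,
        -1.62027659e-01],
       [ 0.00000000e+00,  0.00000000e+00,  0.00000000e+00,
         1.00000000e+00]]), 'rotation': array([[ 2.95763702e-01,  9.12415564e-01,  2.82881018e-01],
       [-9.55260872e-01,  2.82716827e-01,  8.68784300e-02],
       [-7.05992048e-04, -2.95920654e-01,  9.55212263e-01]]), 'xyz': array([ 0.62683759, -0.01787068,  0.36900239])}
win corner -0.035 -0.035 (np.float64(324.30780047186926), np.float64(253.52457797699927))
win corner -0.035 0.035 (np.float64(228.62712279945296), np.float64(253.18733879588763))
win corner 0.035 -0.035 (np.float64(328.41569070132726), np.float64(158.73127321373778))
win corner 0.035 0.035 (np.float64(224.84763748531566), np.float64(158.35651059490687))
pad (np.float64(275.4484798512017), np.float64(203.67200641888607))
```

View pics/w1.png

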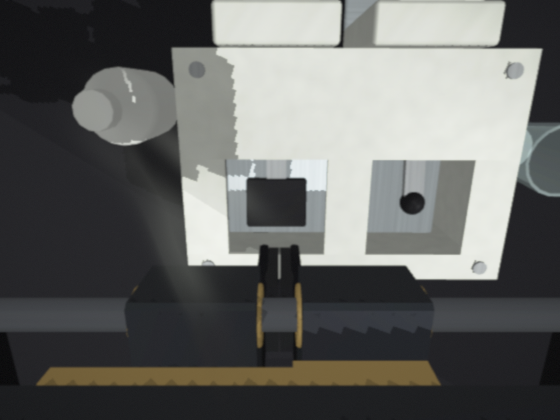

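The wrist view shows the window corners at (228,160), (327,160), (325,254) and (229,254), with the pad centre at (276,203). These are within about 1 px of my prediction, so I can descend.

Emit:
jog_arm(
  moves=[0, 0, 0.02, 0, 0, 0, -1, 0, 0, 0.06, 0, 0, 0, -1, 0, 0, 0.12, 0, 0, 0, -1, 0, 0, 0.18, 0, 0, 0, -1, 0, 0, 0.23, 0, 0, 0, -1, 0, 0, 0.26, 0, 0, 0, -1, 0, 0, 0.27, 0, 0, 0, -1, 0, 0, 0.27, 0, 0, 0, -1],
)

```text
time: 3.25
position: [0.5492, -0.0421, 0.1267]
tool_rot: [3.106, 0.467, 0.001]
ft_force: [0.5, 0.1, 0.5]
grip_width: 0.005
grip_force: 0.0
```

```bash
python3 - <<'E'
from h import *
rel([.5495,-.0395,.087])
s=ctrl.get_state(); print(s['position'])
E
```

```text
t 3.25 p [ 0.5492 -0.0421  0.1267] F [0.49 0.13 0.54] w 0.005475647643338478
shift/0.3 [ 0.0034 -0.0079  0.1324] turn/60 [ 0.0002 -0.0003  0.0019]
[ 0.54921756 -0.04205867  0.12671454]
```

Emit:
jog_arm(
  moves=[0.003, -0.008, 0.02, 0, 0, 0, -1, 0.003, -0.008, 0.04, 0, 0, 0, -1, 0.003, -0.008, 0.06, 0, 0, 0, -1, 0.003, -0.008, 0.08, 0, 0, 0, -1, 0.003, -0.008, 0.1, 0, 0, 0, -1, 0.003, -0.008, 0.11, 0, 0, 0, -1, 0.003, -0.008, 0.12, 0, 0, 0, -1, 0.003, -0.008, 0.12, 0, 0, 0, -1],
)

```text
time: 4.25
position: [0.5488, -0.0397, 0.0905]
tool_rot: [3.106, 0.467, -0.001]
ft_force: [-4.5, -0.5, 5.3]
grip_width: 0.006
grip_force: 3.0
```

```bash
python3 -c "
from h import *
rel([.5495,-.0395,.087])"
```

```text
t 4.25 p [ 0.5488 -0.0397  0.0905] F [-4.51 -0.5   5.3 ] w 0.006402530705458795
shift/0.3 [0.0024 0.     0.0116] turn/60 [0.     0.0008 0.0017]
```

Emit:
jog_arm(
  moves=[0, 0, 0.003, 0, 0, 0, -1, 0, 0, 0.006, 0, 0, 0, -1, 0, 0, 0.009, 0, 0, 0, -1, 0, 0, 0.011, 0, 0, 0, -1, 0, 0, 0.011, 0, 0, 0, -1, 0, 0, 0.011, 0, 0, 0, -1, 0, 0, 0.011, 0, 0, 0, -1, 0, 0, 0.011, 0, 0, 0, -1],
)

```text
time: 5.25
position: [0.549, -0.0397, 0.0882]
tool_rot: [3.106, 0.467, -0.001]
ft_force: [-5.6, -0.1, 10.1]
grip_width: 0.007
grip_force: 5.5
```

```bash
python3 -c "
from h import *
rel([.5495,-.0395,.087])"
```

```text
t 5.25 p [ 0.549  -0.0397  0.0882] F [-5.56 -0.05 10.05] w 0.006869118183983096
shift/0.3 [ 0.0018 -0.      0.0041] turn/60 [0.0006 0.0005 0.0017]
```

Emit:
jog_arm(
  moves=[0, 0, 0.003, 0, 0, 0, -1, 0, 0, 0.006, 0, 0, 0, -1, 0, 0, 0.009, 0, 0, 0, -1, 0, 0, 0.01, 0, 0, 0, -1, 0, 0, 0.01, 0, 0, 0, -1, 0, 0, 0.01, 0, 0, 0, -1, 0, 0, 0.01, 0, 0, 0, -1, 0, 0, 0.01, 0, 0, 0, -1],
)

```text
time: 6.25
position: [0.5491, -0.0396, 0.0875]
tool_rot: [3.105, 0.467, -0.001]
ft_force: [-12.4, -0.2, 24.2]
grip_width: 0.006
grip_force: 12.9
```

```bash
python3 -c "
from h import *
rel([.5495,-.0395,.087])"
```

```text
t 6.25 p [ 0.5491 -0.0396  0.0875] F [-12.4   -0.21  24.19] w 0.006252634508231158
shift/0.3 [ 0.0014 -0.0001  0.0018] turn/60 [0.0015 0.0007 0.0018]
```

The force rose from 10 to 24 N while z stalled at 0.0875, so the lever is on its stop. I'll hold it there for 3 s.

Emit:
jog_arm(
  moves=[0, 0, 0, 0, 0, 0, -1, 0, 0, 0, 0, 0, 0, -1, 0, 0, 0, 0, 0, 0, -1, 0, 0, 0, 0, 0, 0, -1, 0, 0, 0, 0, 0, 0, -1, 0, 0, 0, 0, 0, 0, -1, 0, 0, 0, 0, 0, 0, -1, 0, 0, 0, 0, 0, 0, -1],
)

```text
time: 7.25
position: [0.5491, -0.0397, 0.0875]
tool_rot: [3.105, 0.467, -0.001]
ft_force: [-12.2, -0.3, 25.3]
grip_width: 0.012
grip_force: 12.9
```

```bash
python3 -c "
from h import *
im=ctrl.get_image('wrist')
cv2.imwrite('pics/w2.png',cv2.resize(im['pixels'][:300,150:500,::-1],None,fx=2,fy=2))"
```

```text
(no output)
```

View pics/w2.png

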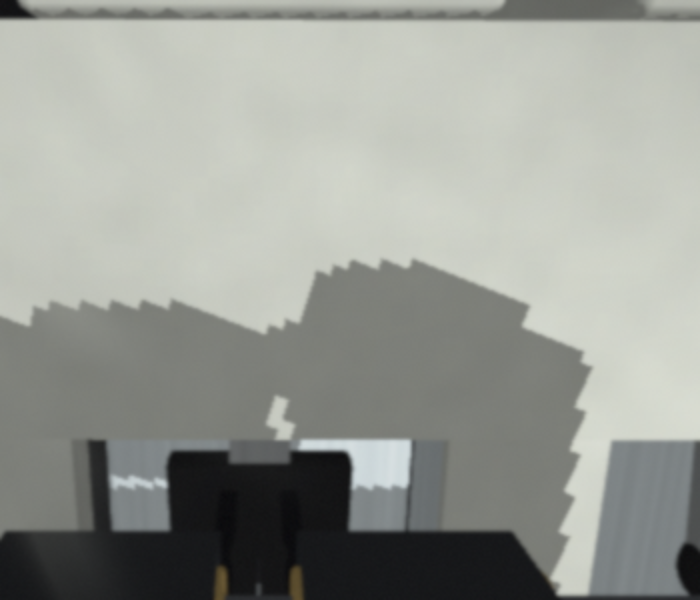

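Emit:
jog_arm(
  moves=[0, 0, 0, 0, 0, 0, -1, 0, 0, 0, 0, 0, 0, -1, 0, 0, 0, 0, 0, 0, -1, 0, 0, 0, 0, 0, 0, -1, 0, 0, 0, 0, 0, 0, -1, 0, 0, 0, 0, 0, 0, -1, 0, 0, 0, 0, 0, 0, -1, 0, 0, 0, 0, 0, 0, -1],
)

```text
time: 8.3
position: [0.5491, -0.0397, 0.0875]
tool_rot: [3.105, 0.467, -0.001]
ft_force: [-11.3, -0.5, 24.1]
grip_width: 0.006
grip_force: 12.9
```

Emit:
jog_arm(
  moves=[0, 0, 0, 0, 0, 0, -1, 0, 0, 0, 0, 0, 0, -1, 0, 0, 0, 0, 0, 0, -1, 0, 0, 0, 0, 0, 0, -1, 0, 0, 0, 0, 0, 0, -1, 0, 0, 0, 0, 0, 0, -1, 0, 0, 0, 0, 0, 0, -1, 0, 0, 0, 0, 0, 0, -1],
)

```text
time: 9.3
position: [0.5491, -0.0397, 0.0875]
tool_rot: [3.105, 0.467, -0.001]
ft_force: [-12.0, -0.2, 24.7]
grip_width: 0.005
grip_force: 12.9
```

The view shows the fingers, at about (260,520), on the pad, which spans x 168–350. They are clear of the window edges, and the knob is untouched. The lever has been held for 3 s, so I'll rise straight up and withdraw.

Emit:
jog_arm(
  moves=[0, 0, -0.02, 0, 0, 0, -1, 0, 0, -0.05, 0, 0, 0, -1, 0, 0, -0.09, 0, 0, 0, -1, 0, 0, -0.14, 0, 0, 0, -1, 0, 0, -0.21, 0, 0, 0, -1, 0, 0, -0.29, 0, 0, 0, -1, 0, 0, -0.35, 0, 0, 0, -1, 0, 0, -0.37, 0, 0, 0, -1],
)

```text
time: 10.3
position: [0.5499, -0.0395, 0.1966]
tool_rot: [3.106, 0.467, 0.003]
ft_force: [-0.2, 0.8, -0.2]
grip_width: 0.004
grip_force: 0.0
```

Emit:
jog_arm(
  moves=[0, 0, -0.05, 0, 0, 0, -1, -0.03, 0, -0.1, 0, 0, 0, -1, -0.08, 0.06, -0.13, 0, 0, 0, -1, -0.14, 0.14, -0.15, 0, 0, 0, -1, -0.2, 0.24, -0.15, 0, 0, 0, -1, -0.24, 0.32, -0.15, 0, 0, 0, -1, -0.26, 0.37, -0.15, 0, 0, 0, -1, -0.26, 0.38, -0.15, 0, 0, 0, -1],
)

```text
time: 11.3
position: [0.5078, -0.1723, 0.2404]
tool_rot: [-3.107, -0.465, 0.0]
ft_force: [0.1, 0.0, -1.0]
grip_width: 0.008
grip_force: 0.0
```

```bash
python3 - <<'E'
from h import *
s=ctrl.get_state();print(s['time'],s['position'],s['ft_force'])
im=ctrl.get_image('top'); a=im['pixels'][90:300,250:480,::-1]; 
b=cv2.imread('pics/top.png')[90:300,250:480]
cv2.imwrite('pics/end.png',cv2.resize(np.vstack([b,a])[:, :],None,fx=1.4,fy=1.4))
E
```

```text
11.3 [ 0.50784851 -0.1722802   0.24038092] [ 0.06678989  0.01032825 -1.0405339 ]
```

View pics/end.png

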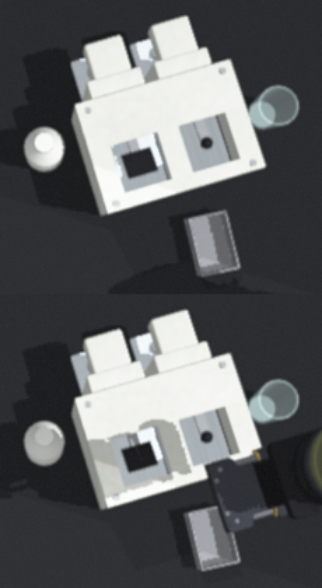

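The before/after top views show the paddle back up in the same place, at (140,163) before and (140,458) after (the after view sits 294 px lower). The bottle, beaker and tray have not moved, and the gripper is clear above them.

```bash
python3 -c "
from bench import ctrl
print(ctrl.close_job())"
```

```text
the job is handed in; nothing more can be done
None
```

The paddle lever was pressed to its stop and held there for 3 s, then sprang back up; the arm withdrew with the bystanders unmoved, and the job was handed in at about 11 s (no verdict was returned).

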